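Comb the chopsticks, rinse the glass and cups

ROBOT

A 6-joint arm with a two-finger parallel gripper is mounted at the origin on a cart in front of the work surface, level with it; the furniture and walls round the work are solid. World frame = base frame: x ahead of the robot, y to its left, z up, the work surface at z = 0. Lengths are in m, angles in rad, forces in N, time in s.
With the tool pointing down it reaches from about 0.2 to 0.875 m from the base axis. Payload 3.4 kg.
Tool frame: the origin (TCP) lies between the finger pads; the fingertips stand 25 mm ahead of it and the grasp point (between the pads) lies 6 mm ahead of it (r.nose_length is the z of the fingertips in the tool frame, in m); z points along the fingers, x is the direction in which the jaws open and shut, and the axes are right-handed (so a half turn about z gives the same grasp; the last joint's range is limited). The gripper opens to 94 mm and grips with 3 to 60 N. Pads are 16 mm wide; open, the fingers measure 119 mm over their backs; the gripper's body (75 mm by 177 mm) begins 78 mm behind the grasp point.
Start: joints at [-1.47, 0.276, 1.505, -0, 1.361, -0.121], TCP at [0.126, -0.561, 0.23] pointing down, gripper open.
Joint ranges: [-2.89, 2.89], [-0.75, 2.08], [0.22, 2.7], [-1.18, 4.32], [0.11, 2.71], [-2.7, 2.7]. Speed limits (rad/s): [2.57, 2.57, 3.14, 3.14, 3.14, 3.14].

INTERFACE

Orientations are given as a unit quaternion [w, x, y, z].
In Python, from plant import r, gripper_to, inverse_kinematics, vision, models, telemetry gives the robot as it stands. Calls block until the motion is done:
- r.move_to(position, orientation): joint-space move of the TCP to a pose.
- r.move_l(position, rot=None, vel=0.15, guard=None): straight line of the TCP; rot=None keeps the orientation; vel is the mean speed in m/s. With guard (N) it stops when the force on the tool has changed by that much, and returns True; else False.
- r.movej(angles): joint-space move.
- gripper_to(opening, f_grip=None): finger opening in m; f_grip is the grip in N (None keeps the last); returns when the fingers have stopped.
- r.hold(seconds).
- inverse_kinematics(position, orientation): joint angles nearest the present ones, or None.
- vision.snapshot(name): name is "scene" or "top" or "wrist"; returns the picture (480x640x3 uint8, red, green, blue); there is no depth.
- vision.get_calibration(name): a dict with "fx", "fy", "cx", "cy" (pixels), "D" ([k1, k2, p1, p2, k3] as OpenCV has them; the pictures are not rectified), "position" and "orientation" of the camera in the world. Camera axes: x right, y down, z forward; pixel columns grow to the right and rows downward; lengths in m; the calibration is good to about 2 mm. A picture is of the moment at which its call begins: read the wrist's pose just before it. get_calibration takes no time and is no camera call; for the wrist camera it gives the pose at the moment of the call.
A pose or a line that the arm cannot do raises r.PlanningError and nothing moves.
- r.sign_off(): hands the job in, once; it reports no verdict.
Trained networks look in the newest picture that a camera, given by its name, has taken for a name from the list of things; names that differ only in an ending like _2 or _b are one class to them, and where a whole thing is asked for, a point or a joint stands for the part that bears it (a point fixed in the world has none). Each returns a list of dicts, best first, with "score" (0 to 1); they miss things now and then, are a little off and sometimes report something else, mostly with a low value. They report only what shows in the picture. A call takes as long as a camera call. They do not tell look-alikes from the thing itself.
- models.boxes_of(thing, camera): "at" ([x, y, z] in m, in world coordinates, good to about 4 mm: the middle of the surface that is visible of it).
- models.regions_of(thing, camera): "pixels" (480x640 bool, what is visible of it).
- models.mark_of(thing, camera): "at" ([x, y, z] in m, in world coordinates, good to about 4 mm: a listed point, or the origin of a listed thing).
Readings, each from a call of its own:
- telemetry.current_t(): time.
- telemetry.current_joints(): joint angles.
- telemetry.current_dq(): joint speeds.
- telemetry.current_joint_efforts(): joint torques, N m.
- telemetry.current_ee_pos(): TCP position.
- telemetry.current_tool_rot(): TCP orientation.
- telemetry.current_wrist_force(): force on the tool from outside, world axes, zero at the start.
- telemetry.current_torque(): the same for the moment, N m.
- telemetry.current_opening(): finger opening in m.
Only numpy, scipy, OpenCV 4.12 (cv2) and the standard library are available. Lean on these libraries where they do the work, as an engineer would, in place of code of your own. Each camera call takes 0.05 s, during which the arm holds its last target.

TASK

Finish the washing-up: with the comb rake, and without the gripper touching the clean chopsticks, comb the chopsticks scattered in the drying tray into parallel rows, lying flat and straight along the tray's left rim, all within 7 cm of it. Then rinse first the glass, next the tall cup, last the low cup (one of the three may be missing): press each, held mouth down, on the middle of the rinser's sprung pad until the pad is fully home, hold it there for four seconds, and stand it mouth down on the cleared part of the tray, clear of the chopsticks. At the end stand the rake upright in the middle of its cork mat again; tip nothing over, and leave the spice jar and the teaspoon alone.

Things in the scene. Friction and masses are not known exactly. Their poses are not given: they have to be found in the camera images.
- tray: grey drying tray, fixed, 260 (its x) by 320 mm (its y), rim 20 mm high and 6 mm thick, floor top 6 mm above the worktop; inside it reaches 124 mm either way along x, 154 mm along y. Origin: centre of its underside; z up. Its left rim is the +y one, running along its x. It is turned by at most 0.2 rad.
- chopstick_1: plain wooden chopstick, 190 mm long along its own x, 8 mm square (thin end drawn finer), 20 g. Origin: middle of its length, on its underside. Starts on the tray floor, 0.14 to 0.30 rad askew to the tray's x axis, none on another, at least 90 mm clear of the tray's right (-y) rim. Three to five of the five chopsticks are there; absent ones read None.
- chopstick_2: as chopstick_1
- chopstick_3: as chopstick_1
- chopstick_4: as chopstick_1
- chopstick_5: as chopstick_1
- rake: wooden comb rake, 140 g, standing on its tines. Origin: under its middle, at the tine tips; z up. Two staggered rows of tines (6 mm thick, 28 mm pitch, 28 mm tall) run along its x at y = 16 and -16 mm; head 156 (x) by 44 (y) mm, from 28 to 44 mm height; upright grip 24 (x) by 30 (y) mm on its middle, from 44 to 115 mm height. Swept along its y it pushes the chopsticks square.
- rake_rest: thin cork mat, fixed, 190 mm (x) by 75 mm (y) by 5 mm thick; the rake stands on it, lengthwise, at the start. Origin: centre of its underside.
- rinser: round steel rinser, fixed, 116 mm wide at the foot, its rim 28 mm high. Origin: centre of its underside. A pressure cooker, 0.32 m tall, stands behind rinser and cork mat, its front at about x = 0.54 from y = -0.04 to -0.42: keep the hand in front of it.
- rinser_pad (a joint): travel of the rinser's sprung pad: 0 up, 0.010 m fully home. It needs about 3 N to start and 8 N to go home, and springs back by itself.
- pad_top (a point): centre of the top of the rinser's black sprung pad, a flat disc 84 mm across, 40 mm above the worktop when up, 30 mm when home.
- glass: waisted clear tea glass, 70 g, standing mouth down at the start: 88 mm tall, mouth 65 mm wide, waist 45 mm wide 32 mm up, belly 59 mm wide 66 mm up, foot (now on top) 44 mm wide. Origin: centre of its mouth, so now at the bottom; z up. At most one of the glass and the two cups is absent (None).
- tall_cup: plain white cup without handle, 150 g, standing mouth down at the start: 92 mm tall (95 mm with its foot ring), mouth 66 mm wide, tapering evenly to 52 mm at the foot, now on top. Origin: centre of its mouth, so now at the bottom; z up. May be absent (None).
- low_cup: the same in low, 110 g, mouth down too: 55 mm tall (58 mm with its foot ring), mouth 66 mm wide, tapering to 52 mm at the foot, now on top. Origin: centre of its mouth, now at the bottom; z up. May be absent (None).
- spice_jar: spice jar with a yellow cap, 45 mm wide, 100 mm tall, a bystander. Origin: centre of its underside.
- teaspoon: steel teaspoon, 130 mm long, a bystander. Origin: its middle, on the worktop.
Mind the look-alikes: they are no part of the job. What is shaped like the glass but blue or green is not meant.

How it is judged:
On the way, in this order (a step that is already met when the one before it is completed fails the run):
1. the rake, in the tray, has combed every chopstick flat and straight along the left rim, within 7 cm of it (y of chopstick_1 in the frame of tray between 0.084 and 0.154 m and angle between the x axis of each of chopstick_1, chopstick_2, chopstick_3, chopstick_4, chopstick_5 and the x axis of tray, either way round below 0.1 rad and height (world z) of each of chopstick_1, chopstick_2, chopstick_3, chopstick_4, chopstick_5 below 0.011 m and y of chopstick_2 in the frame of tray between 0.084 and 0.154 m and y of chopstick_3 in the frame of tray between 0.084 and 0.154 m and y of chopstick_4 in the frame of tray between 0.084 and 0.154 m and y of chopstick_5 in the frame of tray between 0.084 and 0.154 m and horizontal distance between rake and tray below 0.17 m), for 0.2 s.
2. the glass, mouth down on the middle of the rinser's pad, presses it fully home for some seconds (height (world z) of glass between 0.02 and 0.032 m and contact force between glass and rinser_pad above 4 N and horizontal distance between glass and pad_top below 0.015 m and angle between glass's own z axis and vertical below 0.15 rad), for 3 s.
3. the tall cup, mouth down on the middle of the rinser's pad, presses it fully home for some seconds (height (world z) of tall_cup between 0.02 and 0.032 m and contact force between tall_cup and rinser_pad above 4 N and horizontal distance between tall_cup and pad_top below 0.015 m and angle between tall_cup's own z axis and vertical below 0.15 rad), for 3 s.
4. the low cup, mouth down on the middle of the rinser's pad, presses it fully home for some seconds (height (world z) of low_cup between 0.02 and 0.032 m and contact force between low_cup and rinser_pad above 4 N and horizontal distance between low_cup and pad_top below 0.015 m and angle between low_cup's own z axis and vertical below 0.15 rad), for 3 s.
At the end, for the whole second after the job is handed in: Chopsticks flat on the tray, within 70 mm of its left rim and 0.10 rad of its direction; glass and cups at rest mouth down on the tray floor, touching no chopstick; rake upright on its mat, within 30 mm of its middle; the pad up (y of chopstick_1 in the frame of tray between 0.084 and 0.154 m and angle between the x axis of each of chopstick_1, chopstick_2, chopstick_3, chopstick_4, chopstick_5 and the x axis of tray, either way round below 0.1 rad and height (world z) of each of chopstick_1, chopstick_2, chopstick_3, chopstick_4, chopstick_5 below 0.011 m and y of chopstick_2 in the frame of tray between 0.084 and 0.154 m and y of chopstick_3 in the frame of tray between 0.084 and 0.154 m and y of chopstick_4 in the frame of tray between 0.084 and 0.154 m and y of chopstick_5 in the frame of tray between 0.084 and 0.154 m and x of glass in the frame of tray between -0.095 and 0.095 m and y of glass in the frame of tray between -0.122 and 0.1 m and height (world z) of each of glass, tall_cup, low_cup below 0.01 m and linear speed of each of glass, tall_cup, low_cup, rake below 0.02 m/s and angle between each of glass, tall_cup, low_cup's own z axis and vertical below 0.15 rad and contact force between each of glass, tall_cup, low_cup and chopstick_1 below 0.05 N and contact force between each of glass, tall_cup, low_cup and chopstick_2 below 0.05 N and contact force between each of glass, tall_cup, low_cup and chopstick_3 below 0.05 N and contact force between each of glass, tall_cup, low_cup and chopstick_4 below 0.05 N and contact force between each of glass, tall_cup, low_cup and chopstick_5 below 0.05 N and x of tall_cup in the frame of tray between -0.095 and 0.095 m and y of tall_cup in the frame of tray between -0.122 and 0.1 m and x of low_cup in the frame of tray between -0.095 and 0.095 m and y of low_cup in the frame of tray between -0.122 and 0.1 m and horizontal distance between rake and rake_rest below 0.03 m and angle between rake's own z axis and vertical below 0.1 rad and height (world z) of rake below 0.009 m and value of joint rinser_pad below 0.003 m).
It fails at once if the gripper touches a chopstick (contact force between the fingers and chopstick_1 above 1 N or contact force between the fingers and chopstick_2 above 1 N or contact force between the fingers and chopstick_3 above 1 N or contact force between the fingers and chopstick_4 above 1 N or contact force between the fingers and chopstick_5 above 1 N).
It fails at once if the glass or a cup is tipped over (angle between any of glass, tall_cup, low_cup's own z axis and vertical above 0.7 rad).
It fails at once if the spice jar is disturbed (distance of spice_jar from where it was at the start of the episode above 0.03 m).
It fails at once if the teaspoon is disturbed (distance of teaspoon from where it was at the start of the episode above 0.03 m).
Of chopstick_1, chopstick_2, chopstick_3, chopstick_4, chopstick_5 only 3 to 5 are there at a start; the rules pass over those that are not, and their reading is None.
Of glass, tall_cup, low_cup only 2 to 3 are there at a start; the rules pass over those that are not, and their reading is None.
At some moment in a run one of chopstick_1, chopstick_2, chopstick_3, chopstick_4, chopstick_5, low_cup may be knocked a few centimetres aside while the robot is not near it.
It also fails if it takes over 210 s, if anything falls off the work surface, if the arm or the gripper's body presses on something with over 40 N, if the wrist force passes 120 N, or if a joint passes its speed limit or range.

## Working session

There is one attempt and no reset: what is moved stays moved. The work goes in short steps, each a Python script; the robot and the scene stay as the last script left them, time stands still between calls to the robot, and variables do not carry over. Pictures are saved under pics/ and viewed, and the job is handed in when it is done.

```bash
ls; mkdir -p pics; cat > h.py <<'E'
import numpy as np, cv2
from plant import r, gripper_to, inverse_kinematics, vision, models, telemetry
from scipy.spatial.transform import Rotation as R
def snap(cam,fn=None):
    im=vision.snapshot(cam)
    if fn: cv2.imwrite('pics/'+fn,im[:,:,::-1])
    return im
def cal(cam):
    c=vision.get_calibration(cam)
    K=np.array([[c['fx'],0,c['cx']],[0,c['fy'],c['cy']],[0,0,1]],float)
    q=c['orientation']; Rm=R.from_quat([q[1],q[2],q[3],q[0]]).as_matrix()
    return K,np.array(c['D'],float),np.array(c['position'],float),Rm
def px2w(uv,z,c):
    K,D,p,Rm=c
    n=cv2.undistortPoints(np.array(uv,float).reshape(-1,1,2),K,D).reshape(-1,2)
    d=np.c_[n,np.ones(len(n))]@Rm.T
    s=(z-p[2])/d[:,2]
    return p+d*s[:,None]
def w2px(P,c):
    K,D,p,Rm=c
    pc=(np.atleast_2d(P)-p)@Rm
    return cv2.projectPoints(pc,np.zeros(3),np.zeros(3),K,D)[0].reshape(-1,2)
def down(yaw):  # tool z down, tool x at yaw
    c,s=np.cos(yaw),np.sin(yaw)
    M=np.array([[c,s,0],[s,-c,0],[0,0,-1]])
    q=R.from_matrix(M).as_quat(); return [q[3],q[0],q[1],q[2]]
E
python3 - <<'E'
from h import *
snap('scene','s0.png');snap('top','t0.png')
for c in ('scene','top','wrist'):
    print(c,vision.get_calibration(c))
print(telemetry.current_t(),telemetry.current_tool_rot())
E
```

```text
pics
scene {'fx': 528.5337002919795, 'fy': 528.5337002919795, 'cx': 322.26727123125806, 'cy': 241.0470679378598, 'D': array([-0.12185875,  0.        ,  0.        ,  0.        ,  0.        ]), 'position': array([-0.37617548,  0.80249751,  0.79691552]), 'orientation': array([ 0.17585998, -0.29360731,  0.81214634, -0.47253184])}
top {'fx': 449.39541537237847, 'fy': 449.39541537237847, 'cx': 315.798868092714, 'cy': 239.38431218670794, 'D': array([0.03174236, 0.        , 0.        , 0.        , 0.        ]), 'position': array([ 0.29960325, -0.19299701,  1.22291422]), 'orientation': array([-0.05441081,  0.71441662, -0.69574999,  0.05079673])}
wrist {'fx': 339.6834319491303, 'fy': 339.6834319491303, 'cx': 318.51006291657086, 'cy': 241.8809535037909, 'D': array([-0.00298517,  0.        ,  0.        ,  0.        ,  0.        ]), 'position': array([ 0.19976001, -0.54549232,  0.3846007 ]), 'orientation': array([ 0.10125361,  0.77387128, -0.61972267, -0.08255155])}
0.1 [-5.68866956e-04  7.81022481e-01 -6.24502386e-01 -5.74565187e-04]
```

View pics/t0.png

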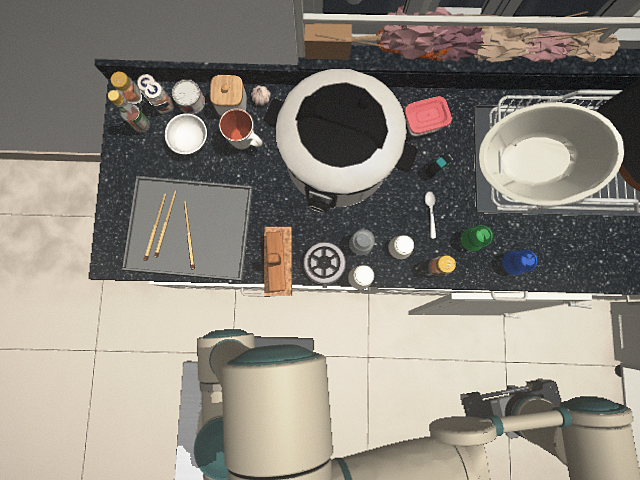

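View pics/s0.png

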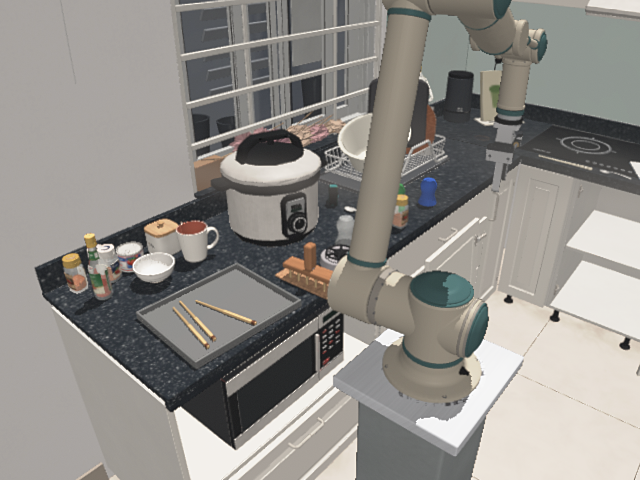

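```bash
python3 - <<'E'
from h import *
im=snap('top'); c=cal('top')
for n in ['tray','chopstick_1','rake','rake_rest','rinser','pad_top','glass','tall_cup','low_cup','spice_jar','teaspoon']:
    for d in models.mark_of(n,'top'):
        print(n,round(d['score'],2),np.round(d['at'],3))
    for d in models.regions_of(n,'top'):
        m=d['pixels'].astype(np.uint8)
        if d['score']<.3: continue
        ys,xs=np.nonzero(m)
        print('   reg',round(d['score'],2),len(xs),xs.mean().round(1),ys.mean().round(1),cv2.minAreaRect(np.c_[xs,ys].astype(np.float32)))
        cv2.imwrite(f'pics/m_{n}_{int(xs.mean())}.png',m*255)
cv2.imwrite('pics/t0z.png',cv2.resize(im[160:310,90:490,::-1],None,fx=2,fy=2,interpolation=cv2.INTER_CUBIC))
E
```

```text
tray 0.85 [ 0.507  0.164 -0.002]
   reg 0.69 165 153.3 233.4 ((154.86477661132812, 228.1063995361328), (3.56000018119812, 64.84000396728516), 16.260204315185547)
   reg 0.57 10550 189.0 228.0 ((187.3072967529297, 227.98316955566406), (121.6819839477539, 94.81349182128906), 4.993744373321533)
chopstick_1 0.53 [0.509 0.26  0.009]
chopstick_1 0.5 [0.516 0.233 0.007]
   reg 0.61 196 189.1 239.1 ((188.63076782226562, 236.0461883544922), (64.49806213378906, 3.7210419178009033), 82.87498474121094)
   reg 0.56 221 164.1 228.2 ((166.0514373779297, 223.84173583984375), (4.755169868469238, 66.09687042236328), 18.004161834716797)
   reg 0.51 198 155.4 226.2 ((155.29244995117188, 226.72642517089844), (3.434013605117798, 67.71875762939453), 15.945395469665527)
rake 0.73 [ 0.421 -0.079  0.002]
   reg 0.82 968 275.0 260.3 ((274.7379150390625, 260.5448303222656), (57.782474517822266, 17.499162673950195), 86.633544921875)
   reg 0.58 507 361.2 241.8 ((361.0, 241.5), (25.0, 24.0), 90.0)
rake_rest 0.56 [ 0.423 -0.081  0.001]
   reg 0.77 796 279.8 263.2 ((277.5, 261.5), (69.0, 27.0), 90.0)
rinser 0.88 [ 
[... 698 characters left out ...]
9531)
tall_cup 0.63 [ 0.383 -0.308  0.003]
   reg 0.66 510 360.4 277.1 ((360.5735168457031, 277.45587158203125), (22.6378116607666, 26.5822811126709), 59.03623962402344)
low_cup 0.96 [ 0.468 -0.419  0.003]
   reg 0.7 464 400.2 246.6 ((400.0, 247.0), (22.0, 24.0), 90.0)
spice_jar 0.91 [ 0.42 -0.51  0.  ]
   reg 0.83 423 441.5 265.3 ((441.77996826171875, 265.4599914550781), (18.384775161743164, 26.870058059692383), 81.8698959350586)
teaspoon 0.79 [ 0.561 -0.497  0.001]
teaspoon 0.68 [ 0.478 -0.308  0.003]
   reg 0.61 254 431.1 211.6 ((430.0, 215.0), (46.0, 10.0), 90.0)
   reg 0.57 164 153.7 232.2 ((155.3623809814453, 227.458740234375), (4.214437961578369, 67.71832275390625), 16.69924545288086)
```

View pics/t0z.png

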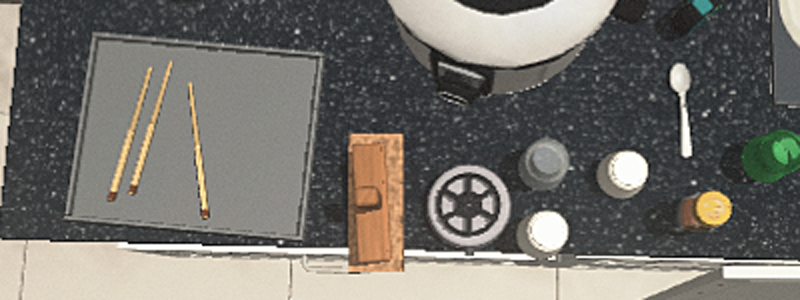

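```bash
python3 - <<'E'
from h import *
r.move_to([0.42,-0.36,0.33],down(np.pi/2))
print(telemetry.current_t(),telemetry.current_joints())
c=cal('wrist'); np.savez('wA.npz',*c)
snap('wrist','wA.png')
for n in ['glass','tall_cup','low_cup','rinser','pad_top','spice_jar']:
    print(n,[(round(d['score'],2),np.round(d['at'],3)) for d in models.mark_of(n,'wrist')])
r.move_to([0.48,0.17,0.36],down(np.pi/2))
c=cal('wrist'); np.savez('wB.npz',*c)
snap('wrist','wB.png')
for n in ['tray','chopstick_1','rake','rake_rest']:
    print(n,[(round(d['score'],2),np.round(d['at'],3)) for d in models.mark_of(n,'wrist')])
print(telemetry.current_t())
E
```

```text
3.2167 [-8.34963260e-01  2.03891324e-01  1.36197568e+00 -2.19975796e-04
  1.57606302e+00 -2.40487563e+00]
glass [(0.86, array([ 0.496, -0.608,  0.001])), (0.73, array([ 0.481, -0.308,  0.002])), (0.73, array([ 0.437, -0.721,  0.003]))]
tall_cup [(0.65, array([ 0.385, -0.304, -0.001]))]
low_cup [(0.68, array([ 0.464, -0.411, -0.002]))]
rinser [(0.77, array([ 0.418, -0.207,  0.001]))]
pad_top [(0.66, array([ 0.421, -0.206,  0.035]))]
spice_jar [(0.65, array([ 0.417, -0.509,  0.001]))]
tray [(0.92, array([0.509, 0.164, 0.004]))]
chopstick_1 [(0.77, array([0.49 , 0.166, 0.007])), (0.72, array([0.52 , 0.226, 0.008])), (0.6, array([0.503, 0.258, 0.006]))]
rake [(0.6, array([ 0.419, -0.078,  0.003])), (0.55, array([ 0.42 , -0.076,  0.002]))]
rake_rest [(0.95, array([ 0.42 , -0.079,  0.003]))]
5.75
```

View pics/wA.png

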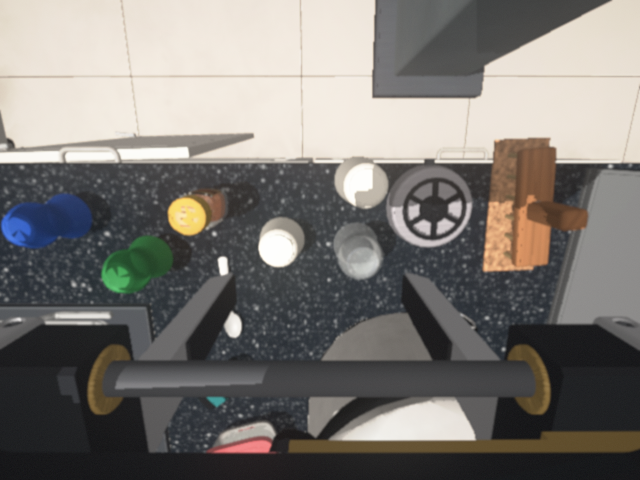

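View pics/wB.png

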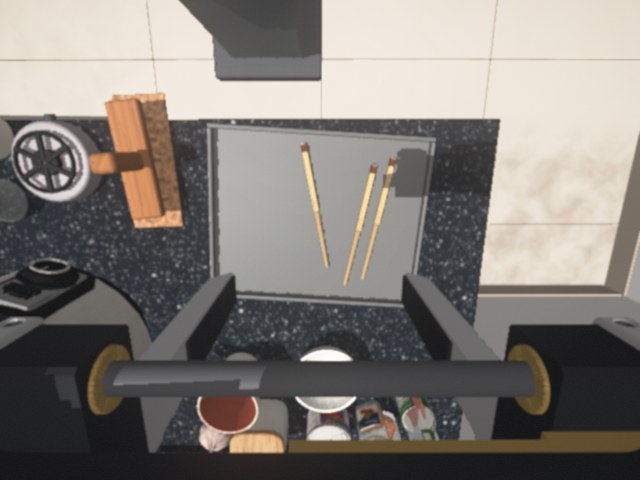

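```bash
cat > fit.py <<'E'
from h import *
import sys
cc=np.load('wB.npz'); c=tuple(cc[k] for k in ('arr_0','arr_1','arr_2','arr_3'))
im=cv2.imread('pics/wB.png'); ct=cal('top'); it=cv2.imread('pics/t0.png')
obs=np.array([[208,125],[434,138],[209,299],[418,303]],float)
print('corners wrist z.02\n',px2w(obs,.02,c).round(4))
obt=np.array([[137.5,176.5],[251,186.5],[240.5,280],[123,268]],float)
print('top\n',px2w(obt,.02,ct).round(4))
E
python3 fit.py
python3 - <<'E'
import cv2
im=cv2.imread('pics/wB.png'); cv2.imwrite('pics/wBz.png',cv2.resize(im[90:320,190:450],None,fx=3,fy=2.6,interpolation=cv2.INTER_CUBIC))
E
```

```text
corners wrist z.02
 [[ 0.37    0.0156  0.02  ]
 [ 0.3881  0.3292  0.02  ]
 [ 0.6305 -0.0055  0.02  ]
 [ 0.6384  0.3251  0.02  ]]
top
 [[ 0.6421  0.3109  0.02  ]
 [ 0.6225 -0.0021  0.02  ]
 [ 0.3651  0.0136  0.02  ]
 [ 0.3893  0.328   0.02  ]]
```

View pics/wBz.png

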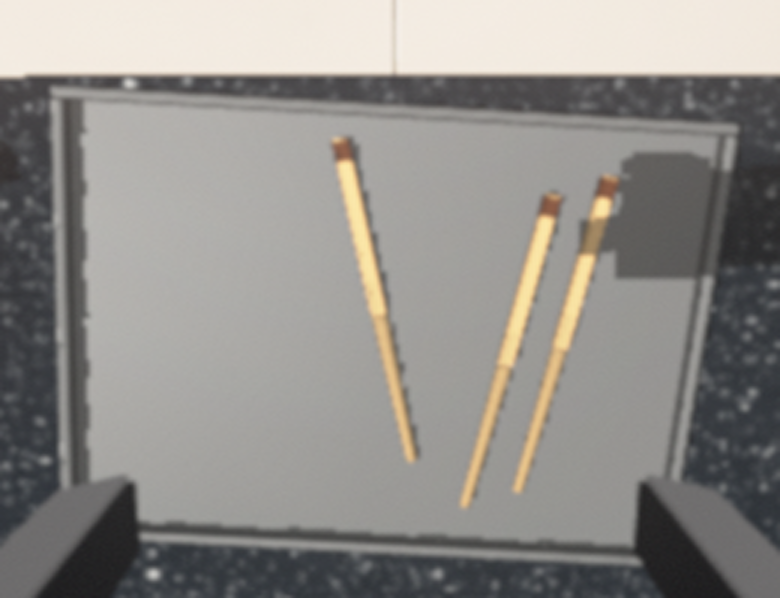

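```bash
cat > ov.py <<'E'
from h import *
T=np.array([.506,.163]);ya=-.064
def tw(x,y,z=.0):
    c,s=np.cos(ya),np.sin(ya); return np.array([T[0]+c*x-s*y,T[1]+s*x+c*y,z])
if __name__=='__main__':
    cc=np.load('wB.npz'); c=tuple(cc[k] for k in ('arr_0','arr_1','arr_2','arr_3'))
    im=cv2.imread('pics/wB.png'); ct=cal('top'); it=cv2.imread('pics/t0.png')
    S=3
    def draw(img,c,pts,col):
        p=(w2px(np.array(pts),c)*S+S/2).astype(int); cv2.polylines(img,[p.reshape(-1,1,2)],True,col,1)
    A=cv2.resize(im,None,fx=S,fy=S,interpolation=cv2.INTER_CUBIC);B=cv2.resize(it,None,fx=S,fy=S,interpolation=cv2.INTER_CUBIC)
    for img,c_ in ((A,c),(B,ct)):
        draw(img,c_,[tw(sx*.130,sy*.160,.02) for sx,sy in ((1,1),(1,-1),(-1,-1),(-1,1))],(0,0,255))
        draw(img,c_,[tw(sx*.124,sy*.154,.006) for sx,sy in ((1,1),(1,-1),(-1,-1),(-1,1))],(0,255,0))
        # mat & rake hypothesis
        M=np.array([.421,-.079]);yr=0.0
        for (hx,hy,z,y_,col) in ((.095,.0375,.005,0.0,(255,0,0)),(.078,.022,.044,0.0,(255,255,0))):
            cs,sn=np.cos(y_),np.sin(y_)
            draw(img,c_,[np.array([M[0]+cs*hx*a-sn*hy*b,M[1]+sn*hx*a+cs*hy*b,z]) for a,b in ((1,1),(1,-1),(-1,-1),(-1,1))],col)
    cv2.imwrite('pics/ovA.png',A[90*S:330*S,195*S-120*S:440*S-120*S+50*S][:600,:800] if 0 else A[85*S:310*S,180*S:445*S])
    cv2.imwrite('pics/ovB.png',B[165*S:305*S,115*S:350*S]); cv2.imwrite('pics/ovC.png',A[80*S:240*S,0:260*S])
E
python3 ov.py
```

```text
(no output)
```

View pics/ovA.png

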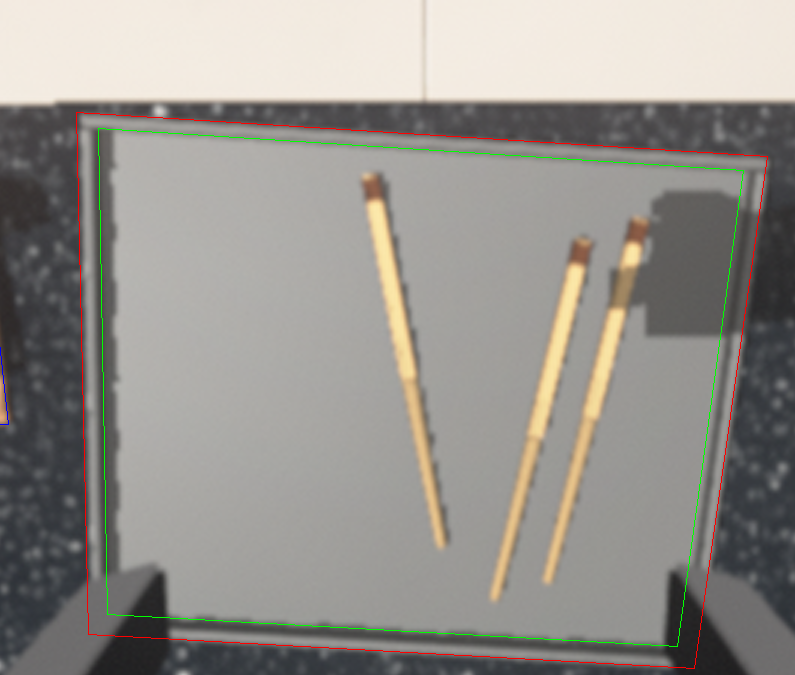

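View pics/ovB.png

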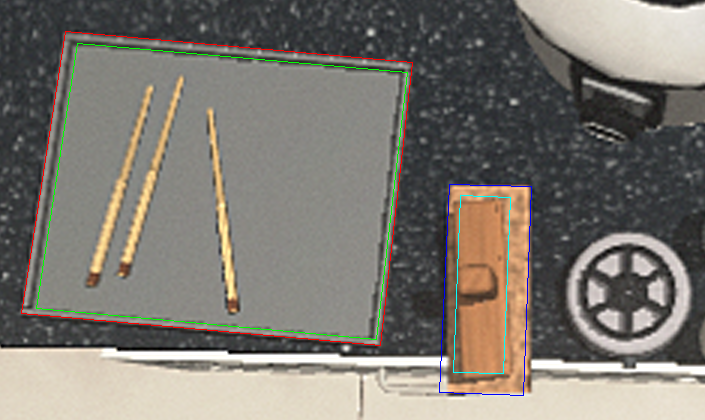

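View pics/ovC.png

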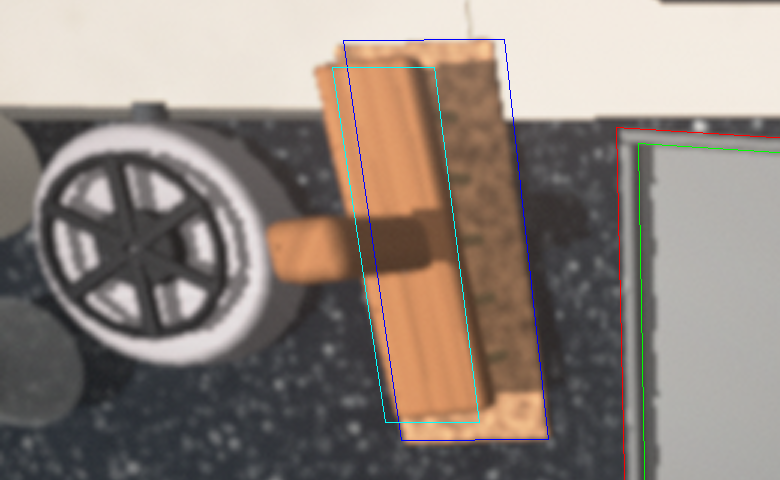

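```bash
python3 - <<'E'
from h import *
cc=np.load('wB.npz'); c=tuple(cc[k] for k in ('arr_0','arr_1','arr_2','arr_3'))
f=lambda l,ox,oy,cc,z: px2w(np.array(l,float)/3+[ox,oy],z,cc).round(4)
m=f([(340,45),(495,43),(548,438),(402,440)],0,80,c,.005);print(m,m.mean(0))
h=f([(318,68),(408,62),(490,412),(390,420)],0,80,c,.044);print(h,h.mean(0))
ct=cal('top')
m=f([(450,186),(532,186),(530,393),(441,393)],115,165,ct,.005);print(m,m.mean(0))
h=f([(457,195),(508,197),(507,381),(452,376)],115,165,ct,.044);print(h,h.mean(0))
# cups check: foot ring centre for both hypotheses
ca=np.load('wA.npz'); ca=tuple(ca[k] for k in ('arr_0','arr_1','arr_2','arr_3'))
im=cv2.imread('pics/wA.png');S=4;A=cv2.resize(im,None,fx=S,fy=S,interpolation=cv2.INTER_CUBIC)
t=np.linspace(0,6.28,60)
def circ(x,y,z,d,col):
    p=(w2px(np.c_[x+d/2*np.cos(t),y+d/2*np.sin(t),0*t+z],ca)*S+S/2).astype(int);cv2.polylines(A,[p.reshape(-1,1,2)],True,col,1)
for x,y,h in ((.384,-.306,.092),(.466,-.414,.055)):
    circ(x,y,0,.066,(0,0,255));circ(x,y,h,.052,(0,0,255))
for z,d in((0,.065),(.066,.059),(.088,.044)): circ(.480,-.307,z,d,(255,0,255))
circ(.42,-.207,.0,.116,(0,255,0));circ(.42,-.207,.04,.084,(0,255,0))
cv2.imwrite('pics/ovD.png',A[150*S:290*S,250*S:450*S])
E
```

```text
[[ 0.3288 -0.1177  0.005 ]
 [ 0.3282 -0.0455  0.005 ]
 [ 0.5158 -0.0407  0.005 ]
 [ 0.5166 -0.1157  0.005 ]] [ 0.42235 -0.0799   0.005  ]
[[ 0.3438 -0.1068  0.044 ]
 [ 0.3415 -0.0676  0.044 ]
 [ 0.4947 -0.0507  0.044 ]
 [ 0.4984 -0.0982  0.044 ]] [ 0.4196   -0.080825  0.044   ]
[[ 0.513  -0.0436  0.005 ]
 [ 0.515  -0.1188  0.005 ]
 [ 0.3267 -0.1236  0.005 ]
 [ 0.3246 -0.0438  0.005 ]] [ 0.419825 -0.08245   0.005   ]
[[ 0.4982 -0.055   0.044 ]
 [ 0.4976 -0.1003  0.044 ]
 [ 0.3356 -0.1054  0.044 ]
 [ 0.3387 -0.0575  0.044 ]] [ 0.417525 -0.07955   0.044   ]
```

View pics/ovD.png

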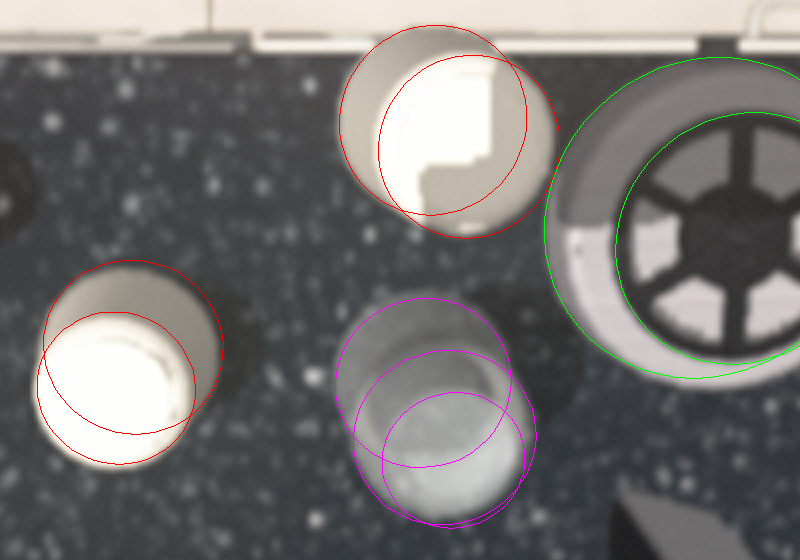

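```bash
python3 - <<'E'
from h import *
o=down(np.pi/2+.035)
r.move_to([.420,-.080,.20],o)
r.move_l([.420,-.080,.091],vel=.12)
print(gripper_to(.02,f_grip=45),telemetry.current_opening(),telemetry.current_wrist_force(),telemetry.current_ee_pos())
r.move_l([.420,-.080,.20],vel=.12)
print(telemetry.current_opening(),telemetry.current_wrist_force(),telemetry.current_t())
r.move_to([.47,.06,.22],down(np.pi/2-.064))
snap('scene','s1.png');snap('wrist','w1.png')
E
```

```text
False 0.030380635479391918 [0.05982244 0.70581693 0.19074754] [ 0.41995487 -0.07993576  0.09094516]
0.030165643691904002 [-0.31182167 -0.27226148 -1.25188179] 10.025
```

View pics/s1.png

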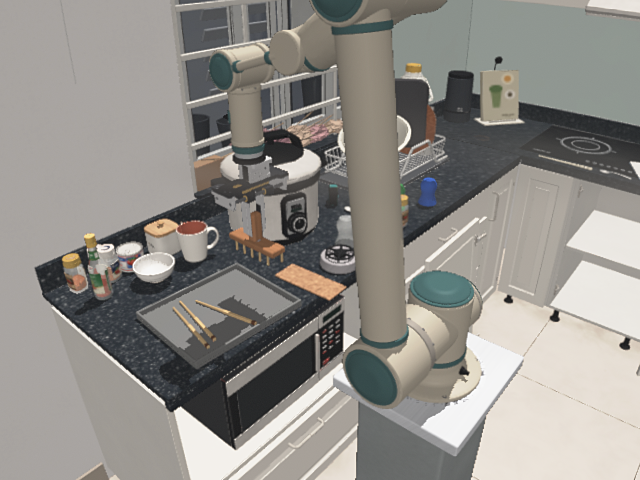

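View pics/w1.png

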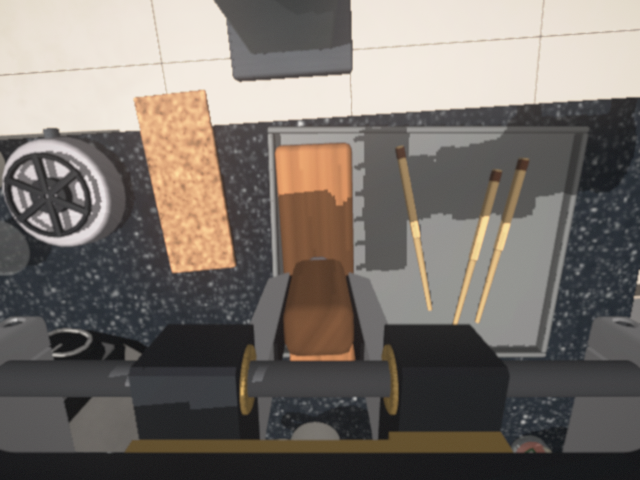

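```bash
python3 - <<'E'
from h import *
from ov import tw
o=down(np.pi/2-.064)
r.move_to(tw(.003,-.098,.15),o)
g=r.move_l(tw(.003,-.098,.094),vel=.08,guard=8)
print(g,telemetry.current_ee_pos())
for y in (-.02,.05,.085):
    print(r.move_l(tw(.003,y,.094),vel=.07,guard=25),telemetry.current_wrist_force().round(2))
print(r.move_l(tw(.003,.1,.094),vel=.03,guard=10),telemetry.current_wrist_force().round(2))
snap('scene','s2.png');snap('wrist','w2.png');snap('top','t2.png');print(telemetry.current_t())
E
python3 -c "
import cv2
a=cv2.imread('pics/t2.png')[150:300,90:290];cv2.imwrite('pics/t2z.png',cv2.resize(a,None,fx=4,fy=4,interpolation=2))"
```

```text
False [0.50321011 0.0650079  0.0945584 ]
False [ 0.01  0.54 -1.72]
False [-0.47 -0.5  -1.01]
False [-0.31  0.26 -1.27]
False [ 0.46  0.41 -1.53]
15.9
```

View pics/w2.png

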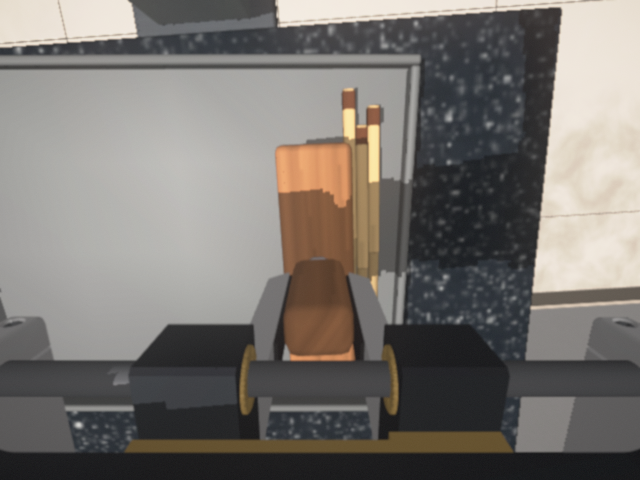

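View pics/t2z.png

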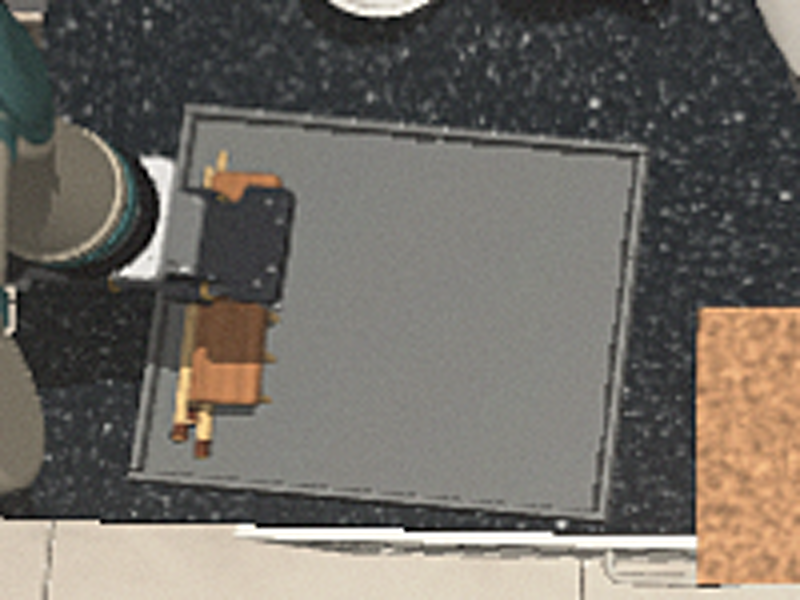

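View pics/s2.png

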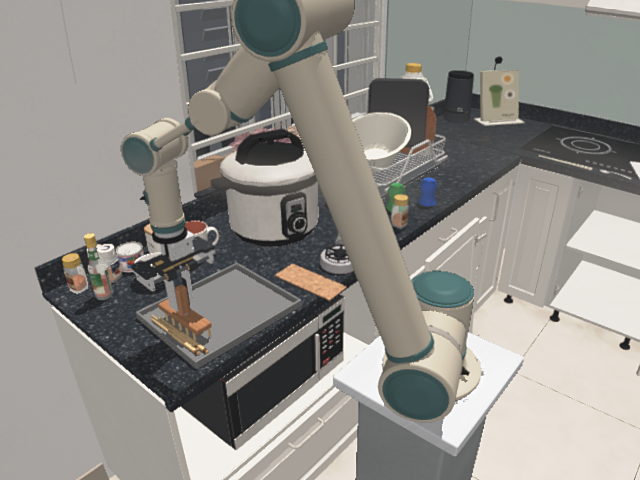

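```bash
python3 - <<'E'
from h import *
from ov import tw
r.move_l(tw(.003,.104,.094),vel=.03,guard=10)
r.hold(.4)
r.move_l(tw(.003,.085,.095),vel=.05)
r.move_l(tw(.003,.07,.17),vel=.15)
cw=cal('wrist');np.savez('w3.npz',*cw);snap('wrist','w3.png')
r.move_to([.4205,-.080,.17],down(np.pi/2+.035))
print(r.move_l([.4205,-.080,.0908],vel=.08,guard=6),telemetry.current_ee_pos())
gripper_to(.094)
r.move_l([.4205,-.080,.22],vel=.2)
snap('top','t3.png');print(telemetry.current_t())
E
python3 -c "
import cv2
a=cv2.imread('pics/t3.png')[150:300,90:290];cv2.imwrite('pics/t3z.png',cv2.resize(a,None,fx=4,fy=4,interpolation=2))"
```

```text
True [ 0.41971479 -0.07948259  0.09083629]
21.95
```

View pics/t3z.png

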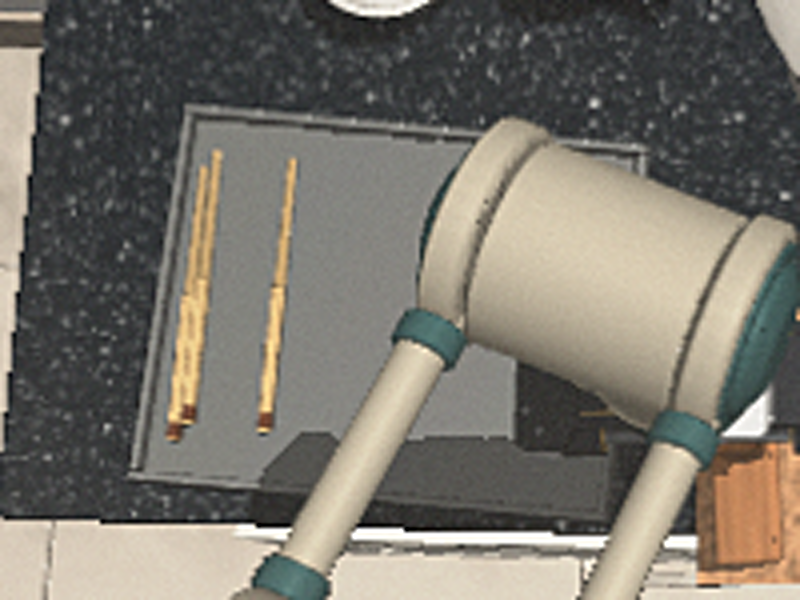

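View pics/w3.png

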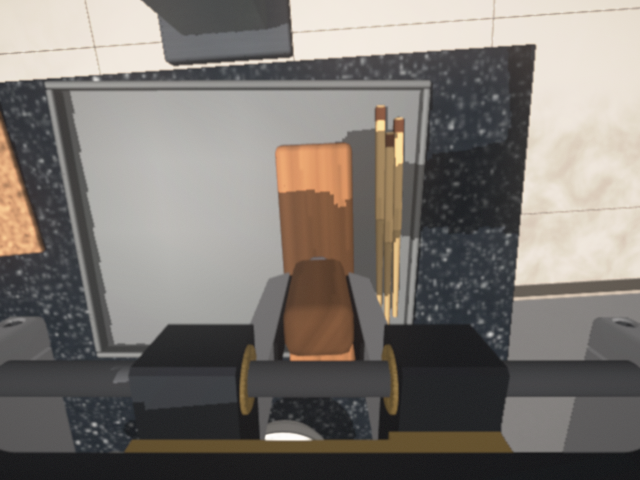

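```bash
python3 - <<'E'
from h import *
from ov import tw
r.move_l([.4205,-.080,.091],vel=.15)
gripper_to(.02,f_grip=45); print(telemetry.current_opening())
r.move_l([.4205,-.080,.19],vel=.2)
o=down(np.pi/2-.064)
r.move_to(tw(.003,.0,.16),o)
print(r.move_l(tw(.003,.0,.094),vel=.1,guard=8))
print(r.move_l(tw(.003,.085,.094),vel=.07,guard=25))
print(r.move_l(tw(.003,.107,.094),vel=.03,guard=10),telemetry.current_ee_pos())
r.hold(.5)
r.move_l(tw(.003,.085,.095),vel=.05)
r.move_l(tw(.003,.07,.17),vel=.15)
cw=cal('wrist');np.savez('w4.npz',*cw);snap('wrist','w4.png')
r.move_to([.4205,-.080,.17],down(np.pi/2+.035))
print(r.move_l([.4205,-.080,.0908],vel=.08,guard=6),telemetry.current_ee_pos())
gripper_to(.094)
r.move_l([.4205,-.080,.22],vel=.2)
snap('top','t4.png');print(telemetry.current_t())
E
python3 -c "
import cv2
a=cv2.imread('pics/t4.png')[150:300,90:290];cv2.imwrite('pics/t4z.png',cv2.resize(a,None,fx=4,fy=4,interpolation=2))"
```

```text
0.030041264214254706
False
False
False [0.51576068 0.26965668 0.09394673]
True [ 0.41985203 -0.07951174  0.09084975]
34.6
```

View pics/t4z.png

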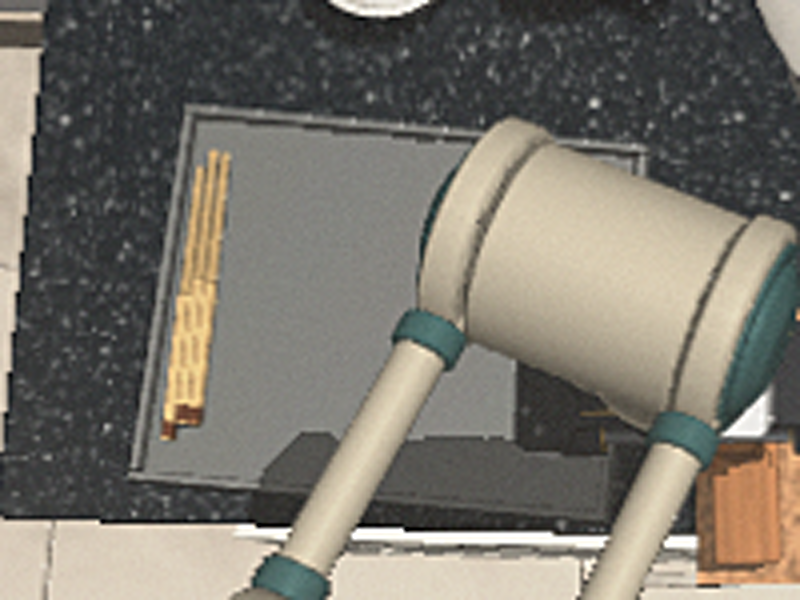

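View pics/w4.png

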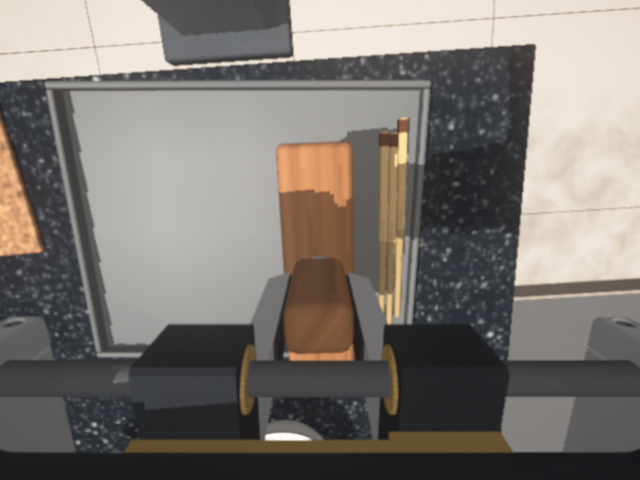

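```bash
cat > cup.py <<'E'
from h import *
from ov import tw
PAD=np.array([.4205,-.2075])
def do_grasp(xy,gz,f,openw=.085,yaw=np.pi/2,zlift=.24):
    t=gz+.006
    o=down(yaw)
    r.move_l([xy[0],xy[1],zlift],o,vel=.25)
    gripper_to(openw)
    print('down',r.move_l([xy[0],xy[1],t],vel=.15,guard=8))
    gripper_to(.03,f_grip=f)
    p=telemetry.current_ee_pos()
    print('open',telemetry.current_opening(),p,telemetry.current_wrist_force().round(2))
def press(gz,zup=.14):
    t=gz+.006
    p=telemetry.current_ee_pos()
    r.move_l([p[0],p[1],t+zup],vel=.2)
    print('lifted open',telemetry.current_opening())
    r.move_l([PAD[0],PAD[1],t+zup],vel=.2)
    r.move_l([PAD[0],PAD[1],t+.045],vel=.15)
    f0=telemetry.current_wrist_force()
    g=r.move_l([PAD[0],PAD[1],t+.027],vel=.02,guard=20)
    p=telemetry.current_ee_pos()
    print('press',g,p,'bottom',p[2]-t,telemetry.current_wrist_force()-f0)
    t0=telemetry.current_t()
E
python3 - <<'E'
from cup import *
do_grasp([.481,-.307],.069,30)
press(.069)
snap('scene','s5.png');snap('wrist','w5.png');print(telemetry.current_t(),telemetry.current_wrist_force())
E
```

```text
down False
open 0.05643411971596842 [ 0.48115328 -0.30695917  0.07529655] [-0.48 -0.04  2.48]
lifted open 0.056491608160099474
press True [ 0.42115493 -0.20778803  0.10527581] bottom 0.030275807961857595 [-0.03841936  1.45806896  7.86236468]
41.125 [-1.22463986  1.96394647  6.41802332]
```

View pics/s5.png

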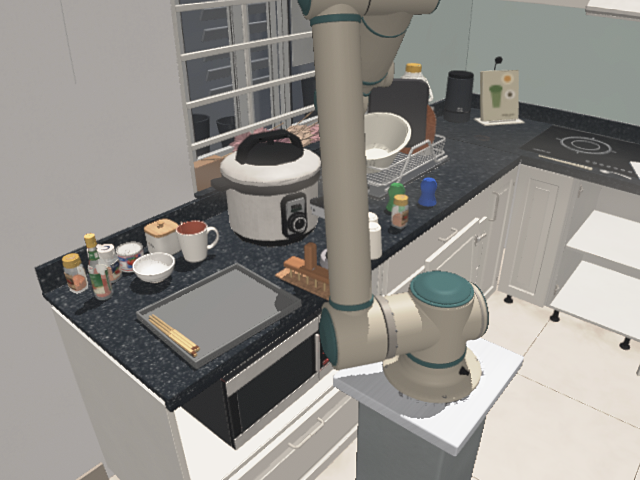

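View pics/w5.png

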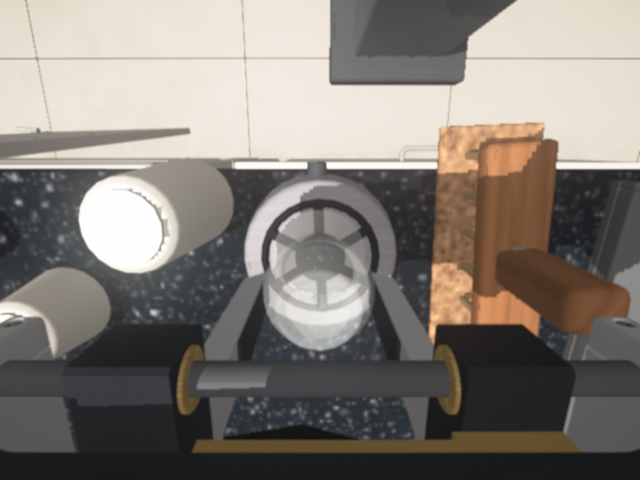

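```bash
python3 - <<'E'
from cup import *
r.hold(.2);print(telemetry.current_wrist_force(),telemetry.current_ee_pos(),telemetry.current_opening())
g=r.move_l([PAD[0],PAD[1],.1025],vel=.01,guard=12)
for i in range(5):
    r.hold(.2);print(g,telemetry.current_wrist_force().round(2),telemetry.current_ee_pos(),telemetry.current_t())
E
```

```text
[-0.9127001   1.5054259   6.53142996] [ 0.42114675 -0.20776506  0.10534604] 0.05598680716865646
True [0.07 0.64 6.46] [ 0.42114552 -0.20775613  0.1053781 ] 41.75
True [-1.64  0.75  6.77] [ 0.42110336 -0.20774268  0.10535968] 41.95
True [-1.84  1.17  6.88] [ 0.42114513 -0.20775834  0.1053867 ] 42.15
True [-0.91  0.68  7.15] [ 0.42112876 -0.20774453  0.10538342] 42.35
True [-0.75  1.17  6.58] [ 0.42115204 -0.20774805  0.10538579] 42.55
```

```bash
python3 - <<'E'
from cup import *
for z in (.1045,.1038,.103):
    g=r.move_l([.4211,-.2077,z],vel=.01)
    r.hold(.2);f=telemetry.current_wrist_force();print(g,f.round(2),telemetry.current_ee_pos(),telemetry.current_opening())
    if f[2]>18: break
E
```

```text
False [-1.36  0.88  8.09] [ 0.42116557 -0.20775063  0.10514585] 0.05634154065038077
False [-2.23  0.87 11.5 ] [ 0.42121897 -0.20775716  0.10506488] 0.05649701757780142
False [-3.71  2.49 18.08] [ 0.42130644 -0.20780652  0.10498836] 0.056209882255998066
```

```bash
python3 - <<'E'
from cup import *
r.hold(4.3);print(telemetry.current_wrist_force(),telemetry.current_ee_pos(),telemetry.current_opening())
t=.075
p=telemetry.current_ee_pos()
r.move_l([p[0],p[1],t+.14],vel=.15)
q=tw(.083,-.088,t+.14)
r.move_l(q,down(np.pi/2-.064),vel=.25)
q[2]=t+.04; r.move_l(q,vel=.2)
q[2]=t+.0055; print(r.move_l(q,vel=.04,guard=5),telemetry.current_ee_pos()[2]-t,telemetry.current_opening())
snap('wrist','w6.png');print(telemetry.current_t())
E
```

```text
[-3.5397225   2.97088276 18.53993075] [ 0.42130644 -0.20780951  0.1049885 ] 0.05663134858759495
True 0.0062494514221065195 0.05634092709246845
52.025
```

View pics/w6.png

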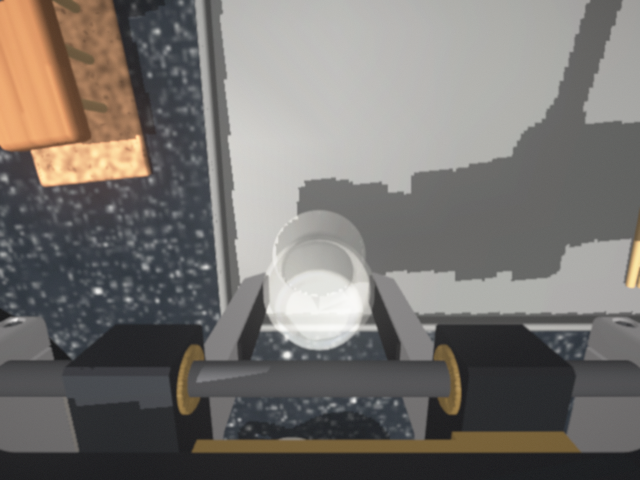

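```bash
python3 - <<'E'
from cup import *
gripper_to(.078)
p=telemetry.current_ee_pos()
r.move_l([p[0],p[1],.26],vel=.2)
r.move_l([.40,-.20,.26],down(np.pi/2),vel=.3)
snap('wrist','w7.png');snap('top','t7.png')
for n in ['tall_cup','low_cup','rinser']:
    print(n,[(round(d['score'],2),np.round(d['at'],3)) for d in models.mark_of(n,'wrist')])
print(telemetry.current_t())
E
python3 -c "
import cv2
a=cv2.imread('pics/t7.png')[150:300,90:290];cv2.imwrite('pics/t7z.png',cv2.resize(a,None,fx=4,fy=4,interpolation=2))"
```

```text
tall_cup [(0.82, array([ 0.383, -0.306, -0.004]))]
low_cup [(0.78, array([ 0.466, -0.416, -0.002]))]
rinser [(0.67, array([ 0.417, -0.21 ,  0.004])), (0.18, array([ 0.42 , -0.08 ,  0.002]))]
55.1083
```

View pics/w7.png

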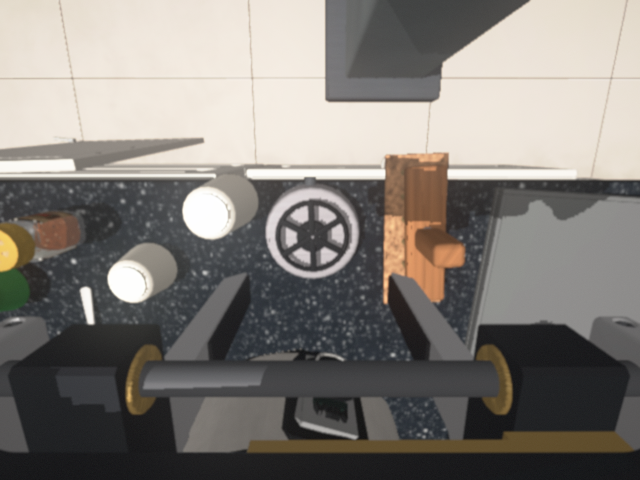

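View pics/t7z.png

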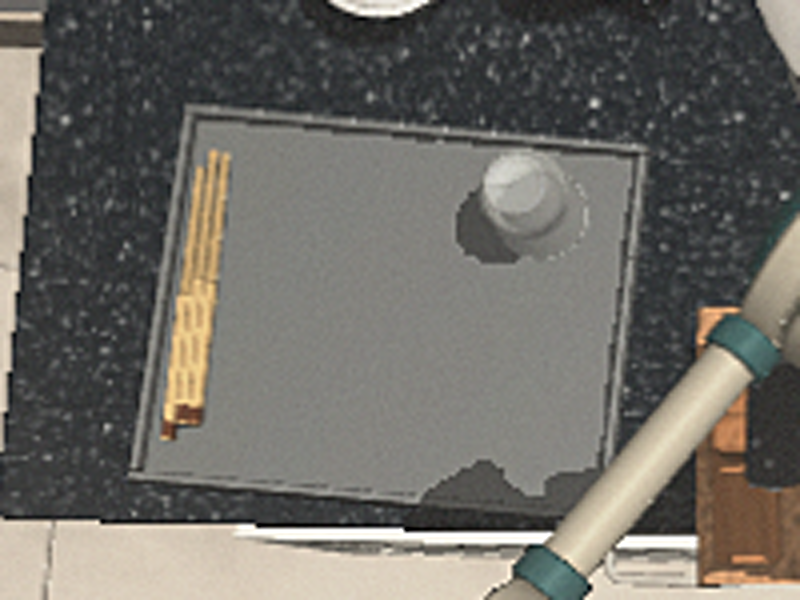

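```bash
cat >> cup.py <<'E'
def press2(gz):
    t=gz+.006; b=telemetry.current_wrist_force()[2]
    p=telemetry.current_ee_pos()
    r.move_l([p[0],p[1],t+.15],vel=.2)
    print('lifted open',telemetry.current_opening())
    r.move_l([PAD[0],PAD[1],t+.15],vel=.2)
    r.move_l([PAD[0],PAD[1],t+.046],vel=.15)
    f0=telemetry.current_wrist_force()[2]
    r.move_l([PAD[0],PAD[1],t+.033],vel=.03,guard=25)
    for z in np.arange(.032,.0255,-.0008):
        r.move_l([PAD[0],PAD[1],t+z],vel=.02)
        r.hold(.1);f=telemetry.current_wrist_force()[2]-f0;zz=telemetry.current_ee_pos()[2]-t
        print(round(z,4),round(f,2),round(zz,4),round(telemetry.current_opening(),4))
        if f>18: break
    return f,zz
def place(gz,x,y):
    t=gz+.006; p=telemetry.current_ee_pos()
    r.move_l([p[0],p[1],t+.14],vel=.15)
    q=tw(x,y,t+.14)
    r.move_l(q,down(np.pi/2-.064),vel=.25)
    q[2]=t+.04; r.move_l(q,vel=.2)
    q[2]=t+.0055; print(r.move_l(q,vel=.04,guard=5),telemetry.current_ee_pos()[2]-t,telemetry.current_opening())
E
python3 - <<'E'
from cup import *
do_grasp([.384,-.306],.06,30)
print(press2(.06),telemetry.current_t())
snap('wrist','w8.png')
E
```

```text
down False
open 0.05752518095052625 [ 0.38411979 -0.30602612  0.0662826 ] [-0.31 -0.23  2.76]
lifted open 0.05747078020201814
0.032 5.78 0.0324 0.0576
0.0312 7.14 0.0316 0.0575
0.0304 6.5 0.0309 0.0577
0.0296 8.45 0.0302 0.0574
0.0288 13.0 0.0302 0.0573
0.028 18.83 0.0301 0.0578
(np.float64(18.82920089883669), np.float64(0.030094947878727546)) 63.0083
```

View pics/w8.png

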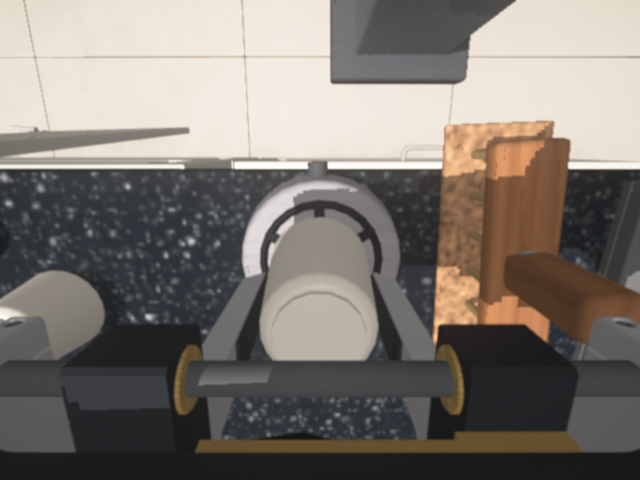

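Pad fully home at 30.1 mm with the tall cup upright and centred; hold, place, go look at the low cup.

```bash
python3 - <<'E'
from cup import *
r.hold(4.2);print(telemetry.current_wrist_force())
place(.06,0,-.088)
gripper_to(.078)
p=telemetry.current_ee_pos()
r.move_l([p[0],p[1],.26],vel=.2)
snap('wrist','w9.png')
r.move_l([.41,-.36,.26],down(np.pi/2),vel=.3)
cw=cal('wrist');np.savez('w10.npz',*cw)
snap('wrist','w10.png');snap('top','t10.png')
for n in ['low_cup']:
    print(n,[(round(d['score'],2),np.round(d['at'],3)) for d in models.mark_of(n,'wrist')])
print(telemetry.current_t())
E
python3 -c "
import cv2
a=cv2.imread('pics/t10.png')[150:300,90:290];cv2.imwrite('pics/t10z.png',cv2.resize(a,None,fx=4,fy=4,interpolation=2))"
```

```text
[ 0.26212801 -0.14986331 18.59348951]
True 0.006273569892475239 0.05787926106939228
low_cup [(0.64, array([ 0.465, -0.414,  0.001]))]
74.3833
```

View pics/w10.png

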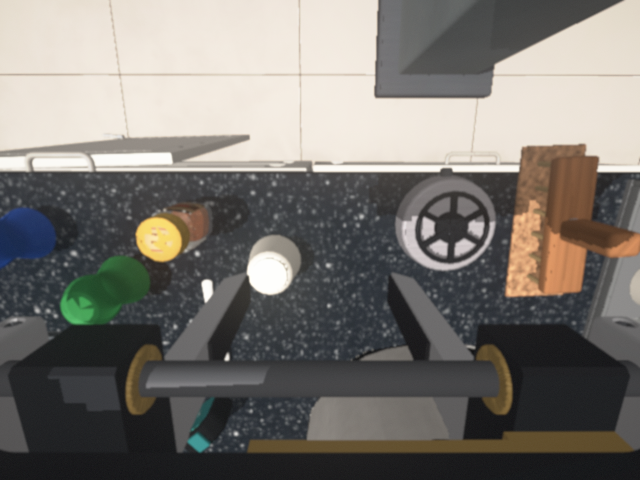

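View pics/t10z.png

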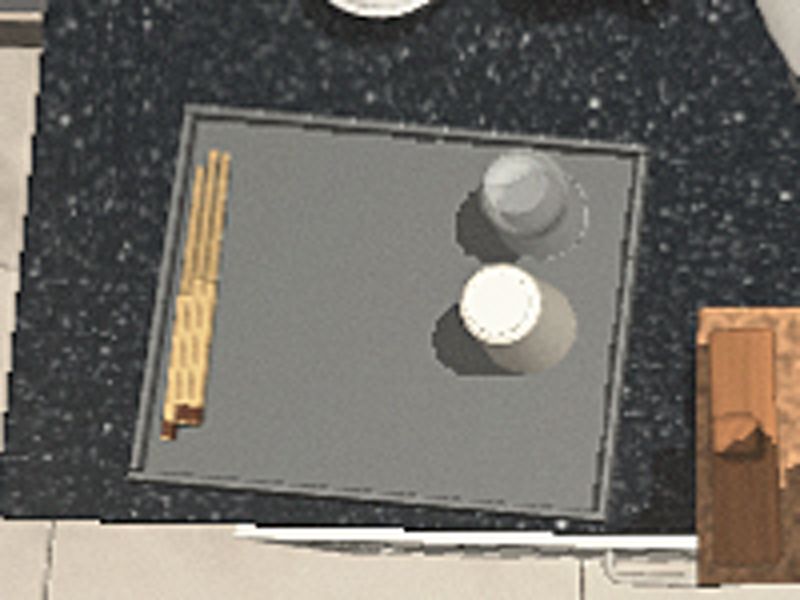

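```bash
python3 - <<'E'
from cup import *
do_grasp([.4655,-.414],.036,30,yaw=1.72)
p=telemetry.current_ee_pos(); r.move_l([p[0],p[1],.2],vel=.2)
r.move_l([.42,-.3,.2],down(np.pi/2),vel=.25)
f,z=press2(.036); print(telemetry.current_t())
snap('wrist','w11.png')
if f>14 and z<.0315:
    r.hold(4.2);print(telemetry.current_wrist_force(),telemetry.current_ee_pos()[2]-.042)
E
```

```text
down False
open 0.059206743344261605 [ 0.46563624 -0.41419316  0.04233806] [-0.16 -0.14  2.05]
lifted open 0.05936480192506774
0.032 8.03 0.0326 0.0592
0.0312 8.17 0.0318 0.0594
0.0304 7.76 0.0311 0.059
0.0296 9.19 0.0303 0.0592
0.0288 13.37 0.0302 0.0595
0.028 19.2 0.0301 0.0595
83.1833
[-0.34062732 -0.40963353 17.50256739] 0.03003485789036004
```

View pics/w11.png

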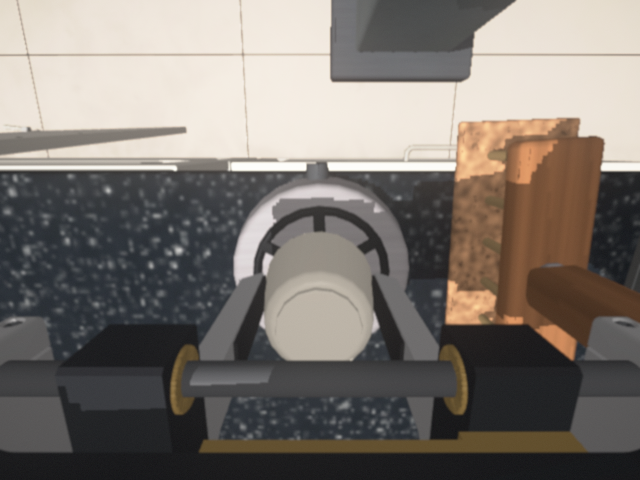

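```bash
python3 - <<'E'
from cup import *
p=telemetry.current_ee_pos(); r.move_l([p[0],p[1],.21],vel=.15)
place(.036,-.083,-.085)
gripper_to(.078)
p=telemetry.current_ee_pos()
r.move_l([p[0],p[1],.3],vel=.2)
r.move_to([.38,-.36,.33],down(np.pi/2))
r.hold(.5)
snap('top','t12.png');snap('scene','s12.png');snap('wrist','w12.png')
for n in ['rake','rake_rest','glass','tall_cup','low_cup','spice_jar','teaspoon']:
    print(n,[(round(d['score'],2),np.round(d['at'],3)) for d in models.mark_of(n,'top')])
print(telemetry.current_t())
E
python3 -c "
import cv2
a=cv2.imread('pics/t12.png')[150:300,90:290];cv2.imwrite('pics/t12z.png',cv2.resize(a,None,fx=4,fy=4,interpolation=2))"
```

```text
True 0.00622290892851135 0.05933242526298794
rake []
rake_rest [(0.89, array([ 0.423, -0.078, -0.001])), (0.45, array([ 0.422, -0.21 ,  0.   ]))]
glass [(0.63, array([0.58 , 0.073, 0.008])), (0.59, array([ 0.436, -0.725,  0.001]))]
tall_cup [(0.67, array([0.497, 0.076, 0.008]))]
low_cup [(0.83, array([0.42 , 0.081, 0.006])), (0.46, array([0.497, 0.076, 0.006]))]
spice_jar [(0.38, array([ 0.423, -0.079,  0.004]))]
teaspoon []
96.1667
```

View pics/t12z.png

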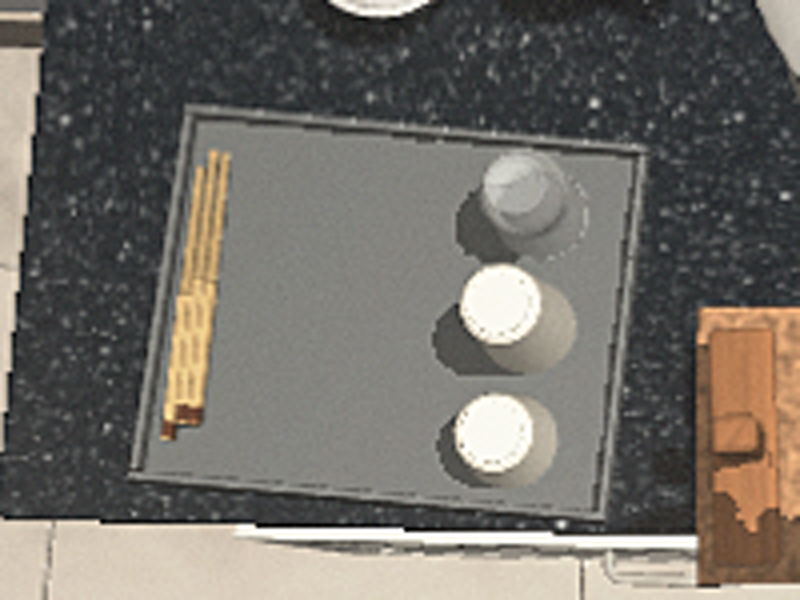

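View pics/s12.png

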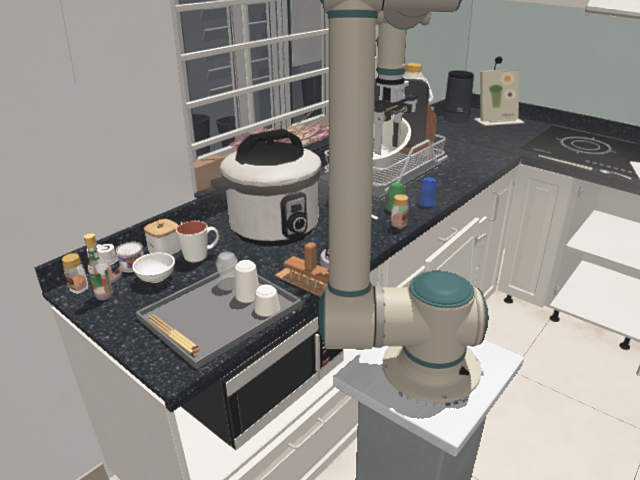

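View pics/w12.png

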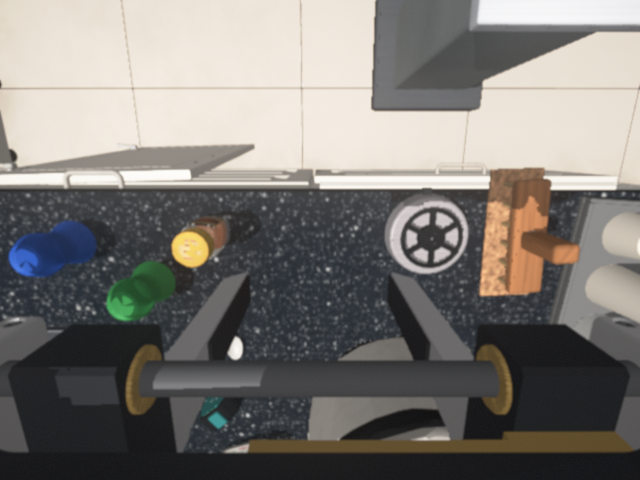

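```bash
python3 - <<'E'
from h import *
print(r.sign_off())
E
```

```text
the job is handed in; nothing more can be done
None
```

The job is done and handed in at about 96 s of the 210 s; `sign_off` gives no verdict, so I don't know the judged result.

- **Chopsticks:** Three were there. I combed them along the left rim. One was then knocked about 35 mm aside, so I fetched the rake and combed again. The last top picture shows all three flat, parallel and against the left rim, clear of everything else.
- **Rinsing:** I rinsed the glass, then the tall cup, then the low cup. Each was held for at least 4.2 s at about 18–19 N, with the estimated mouth height at 30 mm, which is the pad's fully-home height. On the glass, my first guarded press stopped at about 8 N, so I pushed further before starting the hold.
- **Placing:** All three stand upright and mouth down on the tray floor, near the right rim, at about x = 0.08, 0 and −0.08 m and y ≈ −0.09 m in the tray frame.
- **Rake, pad and bystanders:** The rake stands upright in the middle of its mat and the pad looks up. The spice jar looks where it was. I steered clear of the teaspoon, but the last pictures show only part of it.
- **Checks that disagreed:** In the last top picture the networks found no rake and no teaspoon, and reported the spice jar at the rake's place with a low score. The robot arm was covering part of that view. I went by the scene and wrist pictures instead.

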